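# Let the stall's display board down off its wedge

### The arm

A 6-joint arm with a two-finger parallel gripper is mounted at the origin on the work surface. World frame = base frame: x ahead of the robot, y to its left, z up, the work surface at z = 0. Lengths are in m, angles in rad, forces in N, time in s.
With the tool pointing down it reaches from about 0.35 to 0.85 m from the base axis. Payload 8.1 kg.
Tool frame: the origin (TCP) lies between the finger pads; the fingertips stand 17 mm ahead of it and the grasp point (between the pads) lies 2 mm behind it; z points along the fingers, y is the direction in which the jaws open and shut (so a half turn about z gives the same grasp; the last joint's range is limited). The gripper opens to 93 mm and grips with 3 to 60 N. Pads are 15 mm wide; open, the fingers measure 128 mm over their backs; the gripper's body (75 mm by 188 mm) begins 65 mm behind the grasp point.
Start: joints at [1.018, 0.13, 1.488, -0, 1.523, -0.085], TCP at [0.271, 0.536, 0.236] pointing down, gripper open.
Joint ranges: [-2.96, 2.96], [-0.89, 2.26], [0.02, 2.5], [-1.34, 4.48], [0, 2.73], [-2.66, 2.66]. Speed limits (rad/s): [2.39, 2.39, 2.79, 3.14, 3.14, 3.14].

### API

Orientations are given as a rotation vector (axis times angle).
In Python, from plant import sense, grab_frame, order, spotter gives the robot as it stands. The module is installed in compiled form; this text tells all that it offers.
- The arm moves only by the tool carry_out, never from a script. Its argument "increments" is a list of rows, each a list of 5 numbers: the shift along the tool's x, y, z in cm, then the turn about the tool's z in degrees, then the closure, from 0 (fully open) to 1 (shut). In form: [[x, y, z, turn, jaw], ...]. A call has 1 to 8 rows; each row shifts and turns the commanded pose from where the row before left it, along the tool's axes as they then stand; what a row does not reach is not made up. A row lasts 1/8 s, in which the tool goes at most 62.5 mm and 10.7 degrees, less where a joint would pass 70% of its speed; a pose out of reach is approached as far as the arm can. A call is refused whole if a number of a shift passes 6.25 or a number of a turn 10.7, either way. A call with a gripper value outside its range is refused whole. The fingers move at their own pace and stop on an object; "grip_force" is the grip in N (left out, the last holds). Time passes only in rows, so rows that do not move let the fingers close. It gives the time, the measured TCP pose, the force and the opening at its end, in the units of the state.
- sense(): the state, without advancing time (a new reading comes with each control period).
- grab_frame(name): name is "side" or "top" or "wrist"; returns a dict with "pixels" (384x512x3 uint8, blue, green, red), "z_map" (384x512 float32, m along the optical axis (not along the pixel's ray), 0 where there is no reading), "fx", "fy", "cx", "cy" (pixels), "xyz" and "attitude" of the camera in the world. Camera axes: x right, y down, z forward; pixel columns grow to the right and rows downward; lengths in m; the calibration is good to about 2 mm. The wrist camera is an equidistant fisheye: a pixel r from the principal point sees the ray r / f radians off the axis. A picture is of the moment at which its call begins.
- order.close_job(): hands the job in, once; it reports no verdict.
Trained networks look in a picture, given as the dict that the camera call returned (one of the last four; its "shot" number tells which), for a name from the list of things; names that differ only in an ending like _2 or _b are one class to them, and where a whole thing is asked for, a point or a joint stands for the part that bears it (a point fixed in the world has none). Each returns a list of dicts, best first, with "score" (0 to 1); they miss things now and then, are a little off and sometimes report something else, mostly with a low value. They report only what shows in the picture. A call takes as long as a camera call.
- spotter.find_in(query, picture): "xy" ([column, row] in pixels, amid what is visible of it).
- spotter.landmark_of(query, picture): "xy" ([column, row] in pixels: a listed point, or the origin of a listed thing).
The state is a dict: "t": time; "qpos": joint angles; "joint_vel": joint speeds; "effort": joint torques, N m; "ee_pos": TCP position; "tool_rot": TCP orientation; "ft_force": force on the tool from outside, world axes, zero at the start; "wrist_torque": the same for the moment, N m; "width": opening from 0.0 (shut) to 1.0 (fully open).
Only numpy, scipy, OpenCV 4.12 (cv2) and the standard library are available. Lean on these libraries where they do the work, as an engineer would, in place of code of your own. Each camera call takes 0.05 s, during which the arm holds its last target. There are 200 camera calls.

### The job

Closing time at the chestnut stall: let the propped-up display board down flat by working the big wooden wedge out from under its front edge, toward you, in small tugs, letting the slow board sink back onto the wedge after each one so that it is never left hanging free. Do not press on the board or its base, push the board higher or drive the wedge farther in. Once the board is down on its base, lay the wedge flat in the shallow white tray and leave everything else as it stands.

Things in the scene. Friction and masses are not known exactly. Their poses are not given: they have to be found in the camera images.
- board_edge (a point): Heavy plywood display board, about 3 kg, 300 wide, hinged 260 mm behind its front edge. This point: middle of its lower front edge, 16 mm high when down on its base, about 44 at the start; x to the hinge, y along the edge. Unsupported it sinks slowly, the edge at 4 to 9 mm/s: it lags behind a wedge pulled fast, and must not get 10 mm clear of it. Down = within 2 mm.
- frame: Fixed wooden base of the display board (270 x 300 mm, two side rails and a far rail, 16 mm high, open at the front) with the board it carries. Origin on the table below the middle of the board's front edge; x toward the hinge. The robot must not press on it or on the board (over 3 N).
- wedge_tail (a point): Centre, 25 mm up, of the tail block (28 long, 36 wide, 50 high) of the pale wooden wedge (172 long, 36 wide, 0.16 kg), sticking out from the board toward the robot. x runs along the wedge to its thin end under the board, z up. The board's edge rests 28 to 44 mm ahead. Draw it back along its own -x with 10 to 25 N: about 100 mm bring the board down, 135 mm bring the wedge fully clear.
- wedge_toe (a point): Middle of the thin end of the wedge, 158 mm ahead of wedge_tail along its x, 5 mm above its underside. The slope falls evenly at 16 degrees from 50 mm height (14 mm ahead of wedge_tail) to 10 mm height here.
- wedge_face: The sloping top face of the wedge: origin on the face 36 mm ahead of wedge_tail, at 44 mm height; z stands square to the face, x runs down the slope to the thin end. The board's front lip, 85 mm high, leans 30 to 40 mm out toward the robot over the tail, so a gripper coming straight down runs into it: lean it back toward the robot by 35 to 45 degrees. After 65 mm of tugging, the tail is clear for a straight-down grasp.
- tray: Shallow white plastic tray, fixed, 260 mm (x) by 220 mm (y), walls 34 mm high and 5 mm thick, floor 5 mm thick; origin at the centre of its underside. It stands left or right of the wedge. A small basket stands in it at about x = +80, y = +60 mm; the half with negative y is free.
- peeled: Small loose red basket of peeled chestnuts in the tray, 84 mm across, 45 mm high; origin at the centre of its underside. A bystander.
- unpeeled: Red basket of brown chestnuts, 128 mm across, about 60 mm high, on the grey scale on the side opposite the tray (scale 220 x 200 x 42 mm). A bystander.
- mug: White mug, 85 mm high, beside the board. A bystander.
- bottle: Clear bottle, 190 mm high, beside the board. A bystander.
- jar: Glass jar, 100 mm high, beside the board. A bystander.
- knife: Peeling knife, 190 mm long, lying on the table. A bystander.
- offcut: Wooden offcut, 70 x 35 x 20 mm, lying on the table. A bystander.

How it is judged:
On the way:
1. the board has come down flat on its base (height (world z) of board_edge below 0.0185 m), for 0.2 s.
At the end, for the whole second after the job is handed in: The board lies down on its base (its front edge within 3 mm) and the whole wedge lies at rest on the floor of the tray, inside its walls (tail centre and toe both within the walls and less than 42 mm above the tray's underside) (height (world z) of board_edge below 0.019 m and x of wedge_tail in the frame of tray between -0.127 and 0.127 m and y of wedge_tail in the frame of tray between -0.107 and 0.107 m and x of wedge_toe in the frame of tray between -0.127 and 0.127 m and y of wedge_toe in the frame of tray between -0.107 and 0.107 m and z of each of wedge_tail, wedge_toe in the frame of tray below 0.042 m and linear speed of wedge_face below 0.02 m/s); the robot touches nothing.
It fails at once if the board is left hanging: its edge more than about 10 mm clear of the wedge's slope before it is down (height (world z) of board_edge above 0.02 m and z of board_edge in the frame of wedge_face above 0.01 m).
It fails at once if the board is pushed higher than it stood, by lifting it or driving the wedge in (height (world z) of board_edge above 0.05 m).
It fails at once if the robot presses on the board or its base (contact force between any of the arm, the fingers and frame above 3 N).
It fails at once if a bystander is moved by more than 30 mm (distance of any of peeled, unpeeled, mug, bottle, jar, knife, offcut from where it was at the start of the episode above 0.03 m).
It also fails if it takes over 70 s, if anything falls off the work surface, if the arm or the gripper's body presses on something with over 40 N, if the wrist force passes 120 N, or if a joint passes its speed limit or range.

## Working session

There is one attempt and no reset: what is moved stays moved. The work goes in short steps, Python scripts to look and compute and a tool call to move; the robot and the scene stay as the last step left them, time stands still between calls to the robot, and variables do not carry over. Pictures are saved under pics/ and viewed, about 8 in all and at most 12, crops included, and the job is handed in when it is done.

Besides the shell and the picture viewer there is one more tool, called after ">>>" in YAML: its name, and indented under it one key for each argument. carry_out: Moves the arm, as the interface text tells. Its arguments: {"type":"object","properties":{"increments":{"type":"array","items":{"type":"array","items":{"type":"number"}}},"grip_force":{"type":"number"}},"required":["increments"]}

```bash
mkdir -p pics
cat > h.py <<'E'
import numpy as np, cv2
from scipy.spatial.transform import Rotation as R
from plant import sense, grab_frame, order, spotter
def att(f):
    a=np.array(f["attitude"],float)
    return a if a.shape==(3,3) else R.from_rotvec(a).as_matrix()
def ray(f,xy,wrist=False):
    u=(xy[0]-f["cx"])/f["fx"]; v=(xy[1]-f["cy"])/f["fy"]
    if wrist:
        r=np.hypot(u,v); s=np.sinc(r/np.pi); return np.array([u*s,v*s,np.cos(r)])
    return np.array([u,v,1.0])
def world(f,xy,wrist=False):
    c,r=int(round(xy[0])),int(round(xy[1]))
    p=f["z_map"][max(r-1,0):r+2,max(c-1,0):c+2]; p=p[p>0]
    if p.size==0: return None
    d=ray(f,xy,wrist); d=d/d[2]
    return np.array(f["xyz"])+att(f)@(d*np.median(p))
def tri(obs):
    A=np.zeros((3,3));b=np.zeros(3)
    for f,xy,w in obs:
        d=att(f)@ray(f,xy,w); d/=np.linalg.norm(d); P=np.eye(3)-np.outer(d,d); A+=P; b+=P@np.array(f["xyz"])
    return np.linalg.solve(A,b)
E
cat > m.py <<'E'
from h import *
np.set_printoptions(precision=4,suppress=True)
s=sense(); print({k:np.round(v,3) for k,v in s.items()})
F={n:grab_frame(n) for n in("side","top")}
for n,f in F.items():
    print(n,np.round(f["xyz"],3),np.round(f["attitude"],3).tolist(),f["fx"],f["cx"],f["cy"]); cv2.imwrite(f"pics/{n}0.png",f["pixels"])
for q in ["board_edge","frame","wedge_tail","wedge_toe","wedge_face","tray","peeled","unpeeled","mug","bottle","jar","knife","offcut"]:
    o=[]
    for n,f in F.items():
        L=spotter.landmark_of(q,f)
        if L:
            l=L[0]; o.append((f,l["xy"],False)); print(q,n,np.round(l["xy"]),round(l["score"],2),world(f,l["xy"]))
    if len(o)==2: print("   tri",tri(o))
E
python3 m.py
```

```text
{'t': np.float64(0.0), 'qpos': array([ 1.018,  0.131,  1.489, -0.   ,  1.523, -0.085]), 'joint_vel': array([-0.001,  0.001,  0.002, -0.002,  0.   , -0.001]), 'effort': array([ -0.001, -55.986, -49.174,   0.077,   0.036,  -0.   ]), 'ee_pos': array([0.27 , 0.535, 0.235]), 'tool_rot': array([-0.728, -3.055,  0.003]), 'ft_force': array([-1.24 , -0.471,  0.747]), 'wrist_torque': array([-0.031,  0.058, -0.011]), 'width': np.float64(1.005)}
side [ 0.296 -0.951  0.95 ] [-2.26, 0.414, -0.168] 428.8026442098356 259.37711091656826 198.6464180063746
top [ 0.486 -0.007  1.233] [-2.122, 2.181, -0.12] 466.5733407283499 254.3885422593838 198.4903623595558
board_edge side [271. 204.] 0.95 [ 0.6681 -0.0193  0.0466]
board_edge top [265. 185.] 0.87 [ 0.6568 -0.0222  0.1176]
   tri [ 0.6669 -0.0231  0.0502]
frame side [271. 213.] 0.64 [ 0.6665 -0.0204  0.0088]
frame top [264. 188.] 0.7 [ 0.6457 -0.0176  0.1423]
   tri [ 0.6662 -0.0191  0.0076]
wedge_tail side [255. 209.] 0.59 [ 0.6143 -0.0195  0.0413]
wedge_tail top [259. 201.] 0.7 [ 0.6259 -0.0061  0.0514]
   tri [ 0.6242 -0.005   0.0266]
wedge_face top
[... 349 characters left out ...]
 0.75 [0.4562 0.2861 0.0791]
unpeeled top [124. 275.] 0.72 [0.4503 0.323  0.099 ]
   tri [0.4557 0.3373 0.0446]
mug side [245. 159.] 0.78 [0.6736 0.2505 0.0362]
mug top [152. 179.] 0.86 [0.6987 0.2774 0.0053]
   tri [0.6894 0.2762 0.0163]
bottle top [362. 163.] 0.92 [ 0.7053 -0.2599  0.1069]
jar side [237. 144.] 0.85 [0.6776 0.3568 0.0342]
jar top [109. 188.] 0.95 [0.6648 0.3629 0.0977]
   tri [0.6828 0.3903 0.0111]
knife side [324. 312.] 0.71 [ 0.6528 -0.4192  0.0167]
knife top [412. 189.] 0.86 [ 0.6515 -0.4085  0.0121]
   tri [ 0.655  -0.4119  0.0044]
offcut side [295. 267.] 0.9 [ 0.6418 -0.2621  0.0231]
offcut top [359. 194.] 0.55 [ 0.6412 -0.2671  0.0204]
   tri [ 0.6401 -0.2655  0.0277]
```

Run:
```python
import cv2
a=cv2.imread('pics/top0.png');b=cv2.imread('pics/side0.png')
cv2.imwrite('pics/top_c.png',cv2.resize(a[140:240,200:320],None,fx=6,fy=6,interpolation=cv2.INTER_CUBIC)[:600,:720])
cv2.imwrite('pics/side_c.png',cv2.resize(b[170:240,210:310],None,fx=8,fy=8,interpolation=cv2.INTER_CUBIC))
```

```text
(no output)
```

View pics/top0.png

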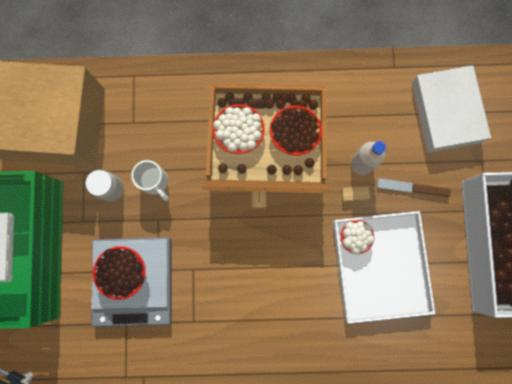

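View pics/side_c.png

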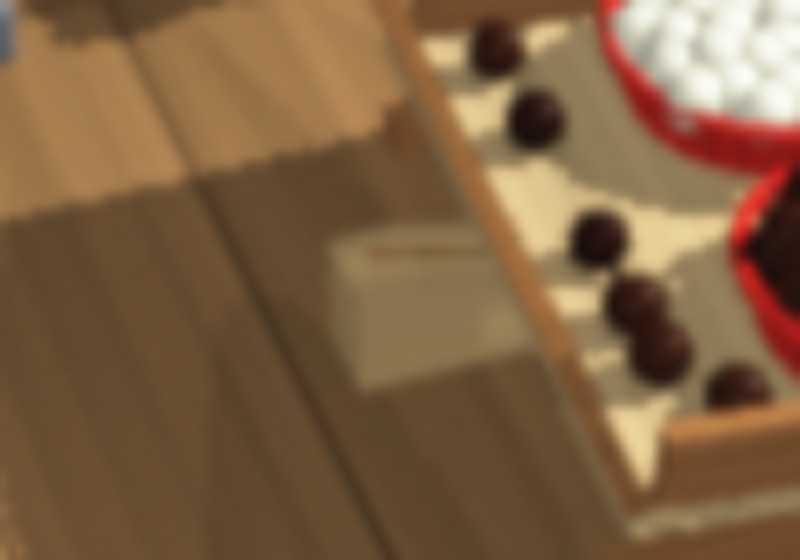

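The top view shows the wedge tail sticking out at (259,200) below the board's front lip (row ~187). The tray is at (384,266), with its basket upper left at (357,236). The moves can't tilt the tool, so I need the height and overhang of the lip to see whether a shallow straight-down grip clears it.

```bash
cat > cloud.py <<'E'
from h import *
def cloud(f):
    h,w=f["z_map"].shape; v,u=np.mgrid[:h,:w]; z=f["z_map"]
    P=np.stack([(u-f["cx"])/f["fx"]*z,(v-f["cy"])/f["fy"]*z,z],-1).reshape(-1,3)
    P=P@att(f).T+np.array(f["xyz"]); return P[z.reshape(-1)>0]
E
python3 - <<'E'
from cloud import *
np.set_printoptions(precision=4,suppress=True)
for n in("top","side"):
    P=cloud(grab_frame(n)); np.save(f"{n}.npy",P)
    print(n)
    for ylo in(-.03,-.012,0.004,0.02):
        Q=P[(P[:,1]>ylo-.008)&(P[:,1]<ylo+.008)&(P[:,0]>.59)&(P[:,0]<.70)]; Q=Q[np.argsort(Q[:,0])]
        print(ylo,' '.join(f"({x*1000:.0f},{z*1000:.0f})" for x,y,z in Q[::2 if n=='side' else 2]))
    Q=P[(P[:,0]<.64)&(P[:,0]>.59)&(P[:,2]>.03)&(P[:,2]<.065)&(abs(P[:,1])<.05)]
    print('tail',Q.min(0),Q.max(0),np.median(Q,0),len(Q))
    # lip top front line
    for y in np.arange(-.16,.14,.03):
        Q=P[(abs(P[:,1]-y)<.015)&(P[:,2]>.08)&(P[:,0]>.55)&(P[:,0]<.68)]
        if len(Q): print(round(y,2),'lip min x',Q[:,0].min(),'maxz',Q[:,2].max())
E
```

```text
top
-0.03 (591,1) (592,-1) (592,-2) (594,2) (594,-3) (594,-4) (597,-3) (597,-1) (597,-0) (599,0) (600,-2) (600,-3) (602,1) (602,-0) (602,-2) (605,-0) (605,-1) (605,-4) (607,2) (608,-0) (608,-1) (610,1) (610,0) (611,-2) (613,2) (613,1) (613,-2) (615,2) (615,1) (616,-1) (618,0) (618,-1) (619,-3) (621,-1) (621,-1) (621,-3) (623,3) (624,1) (624,-1) (626,3) (626,-0) (627,-3) (629,1) (629,2) (629,-3) (632,1) (632,-1) (634,3) (634,1) (635,-3) (637,-1) (637,-1) (639,139) (639,139) (639,138) (639,3) (639,136) (640,0) (641,143) (641,141) (642,136) (642,137) (642,2) (642,0) (643,-1) (644,141) (644,139) (644,139) (645,2) (645,-1) (645,-3) (646,141) (646,140) (646,137) (648,-1) (648,-0) (648,-4) (649,136) (649,131) (650,131) (650,0) (650,1) (651,-5) (653,-1) (653,-1) (654,121) (654,-4) (654,121) (655,2) (656,0) (656,-2) (657,112) (658,109) (658,108) (662,99) (662,97) (662,97) (666,91) (667,86) (667,84) (667,81) (671,74) (671,71) (671,72) (675,63) (676,59) (676,55) (679,54) (680,54) (680,49) (681,56) (682,54) (683,50) (685,54) (685,50) (685,50) (687,55) (687,51) (688,50) (690,53) (690,51) (691,49)
[... 7413 characters left out ...]
[0.6399 0.017  0.0589] [ 0.6232 -0.0113  0.0506] 138
-0.16 lip min x 0.630422489907434 maxz 0.1456005576199665
-0.13 lip min x 0.63098325149978 maxz 0.14522892174480673
-0.1 lip min x 0.6337151733942552 maxz 0.14675305800691563
-0.07 lip min x 0.6330990734323068 maxz 0.14645509072022367
-0.04 lip min x 0.6361629698408728 maxz 0.1450698048081135
-0.01 lip min x 0.6387443882130233 maxz 0.14644510744266226
0.02 lip min x 0.6397083333284828 maxz 0.14617718399824076
0.05 lip min x 0.6413839530889766 maxz 0.14605543541153432
0.08 lip min x 0.6433776442251453 maxz 0.14553723890178139
0.11 lip min x 0.6460828171911517 maxz 0.1466724479594671
0.14 lip min x 0.6494107896142205 maxz 0.14252843652708602
```

The lip's front is at x≈0.639 and 0.142 m high. The gripper body reaches 37.5 mm forward of the tool, so straight-down contact with the tail (rear face at x 0.611) isn't possible. Rows only turn about tool z, but a pose out of reach is "approached as far as the arm can". Stretching the arm in free space may therefore give a lean, so I'll test that high up.

```bash
cat > plan.py <<'E'
from h import *
import sys
np.set_printoptions(precision=4,suppress=True)
def go(target,xdir=None,n=None,vmax=6.0):
    """rows (cm,deg) from the measured pose to a TCP target; xdir: world heading wanted for tool x (turn only)"""
    s=sense(); M=R.from_rotvec(s["tool_rot"]).as_matrix(); d=np.array(target)-s["ee_pos"]
    a=0
    if xdir is not None:
        l=M.T@np.array(xdir,float); a=np.degrees(np.arctan2(l[1],l[0]))
    n=n or int(max(np.ceil(np.linalg.norm(d)*100/vmax),np.ceil(abs(a)/10)))
    for i in range(n):
        print(np.round(np.r_[M.T@(d/n)*100,a/n],2)); M=M@R.from_rotvec([0,0,np.radians(a/n)]).as_matrix()
def show():
    s=sense(); M=R.from_rotvec(s["tool_rot"]).as_matrix()
    print("t",round(float(s["t"]),2),"tcp",s["ee_pos"],"F",s["ft_force"],"w",round(float(s["width"]),3),"q",np.array(s["qpos"])); print("x",M[:,0],"y",M[:,1],"z",M[:,2])
E
python3 -c "
from plan import *
go([.62,0,.45],[-1,0.05,0])"
```

```text
[-4.61 -2.67 -1.79 -2.  ]
[-4.52 -2.83 -1.79 -2.  ]
[-4.41 -2.98 -1.79 -2.  ]
[-4.31 -3.14 -1.79 -2.  ]
[-4.2  -3.28 -1.79 -2.  ]
[-4.08 -3.43 -1.79 -2.  ]
[-3.96 -3.57 -1.79 -2.  ]
[-3.83 -3.7  -1.79 -2.  ]
[-3.7  -3.84 -1.79 -2.  ]
[-3.56 -3.96 -1.79 -2.  ]
[-3.42 -4.08 -1.79 -2.  ]
[-3.28 -4.2  -1.79 -2.  ]
```

>>> carry_out:
  increments:
    - [-4.6, -2.7, -1.8, -2, 0]
    - [-4.5, -2.8, -1.8, -2, 0]
    - [-4.4, -3.0, -1.8, -2, 0]
    - [-4.3, -3.1, -1.8, -2, 0]
    - [-4.2, -3.3, -1.8, -2, 0]
    - [-4.1, -3.4, -1.8, -2, 0]
    - [-4.0, -3.6, -1.8, -2, 0]
    - [-3.8, -3.7, -1.8, -2, 0]
  grip_force: 50

```text
t: 2.5
ee_pos: [0.5042, 0.1771, 0.3804]
tool_rot: [0.294, 3.127, 0.0]
ft_force: [0.6, 0.6, 0.5]
width: 0.996
```

>>> carry_out:
  increments:
    - [-3.7, -3.8, -1.8, -2, 0]
    - [-3.6, -4.0, -1.8, -2, 0]
    - [-3.4, -4.1, -1.8, -2, 0]
    - [-3.3, -4.2, -1.8, -2, 0]
    - [-5, 0, 0, 0, 0]
    - [-5, 0, 0, 0, 0]
    - [-5, 0, 0, 0, 0]
    - [-5, 0, 0, 0, 0]

```text
t: 3.5
ee_pos: [0.7855, -0.0087, 0.4483]
tool_rot: [0.077, 3.129, 0.0]
ft_force: [0.8, 0.4, 0.7]
width: 0.996
```

```bash
python3 -c "
from plan import *
show()"
```

```text
t 3.5 tcp [ 0.7855 -0.0087  0.4483] F [0.7761 0.4486 0.6647] w 0.996 q [-0.0766  0.8861  0.0937  0.0009  2.1503 -1.5978]
x [-0.9987  0.0491 -0.0115] y [0.0491 0.9988 0.0004] z [ 0.0115 -0.0001 -0.9999]
```

>>> carry_out:
  increments:
    - [-4, 0, 0, 0, 0]
    - [-4, 0, 0, 0, 0]
    - [-4, 0, 0, 0, 0]
    - [-4, 0, 0, 0, 0]

```text
t: 4.0
ee_pos: [0.8516, -0.0149, 0.4014]
tool_rot: [0.074, 3.033, 0.002]
ft_force: [0.0, -0.7, -0.3]
width: 1.003
```

```bash
python3 -c "
from plan import *
show()"
```

```text
t 4.0 tcp [ 0.8516 -0.0149  0.4014] F [ 0.0314 -0.7483 -0.3031] w 1.003 q [-0.0807  0.9916  0.0233  0.0079  2.0196 -1.5988]
x [-0.9931  0.0488 -0.1069] y [0.0486 0.9988 0.0037] z [ 0.107  -0.0015 -0.9943]
```

The arm does lean as it stretches. I'll push further, then see whether the lean stays when it comes back.

>>> carry_out:
  increments:
    - [-5, 0, -2, 0, 0]
    - [-5, 0, -2, 0, 0]
    - [-5, 0, -2, 0, 0]
    - [-5, 0, -2, 0, 0]

```text
t: 4.5
ee_pos: [0.8939, -0.0214, 0.4363]
tool_rot: [0.07, 2.875, 0.002]
ft_force: [0.3, -0.1, -0.3]
width: 0.996
```

```bash
python3 -c "
from plan import *
show()"
```

```text
t 4.5 tcp [ 0.8939 -0.0214  0.4363] F [ 0.2825 -0.0508 -0.3079] w 0.996 q [-0.0886  0.9618  0.0227  0.0192  1.8919 -1.6019]
x [-0.9637  0.0483 -0.2625] y [0.0479 0.9988 0.0078] z [ 0.2625 -0.005  -0.9649]
```

>>> carry_out:
  increments:
    - [5, 0, 0, 0, 0]
    - [5, 0, 0, 0, 0]

```text
t: 4.75
ee_pos: [0.8506, -0.0197, 0.4272]
tool_rot: [0.071, 2.877, 0.002]
ft_force: [0.9, -0.2, 1.7]
width: 1.003
```

```bash
python3 -c "
from plan import *
show()"
```

```text
t 4.75 tcp [ 0.8506 -0.0197  0.4272] F [ 0.9273 -0.194   1.6922] w 1.003 q [-0.0915  0.6474  0.5162  0.0191  1.715  -1.6078]
x [-0.9642  0.0485 -0.2605] y [0.0481 0.9988 0.0079] z [ 0.2606 -0.0049 -0.9654]
```

The lean persists: 15° so far. I'll push on to about 40°.

>>> carry_out:
  increments:
    - [-6, 0, -2, 0, 0]
    - [-6, 0, -2, 0, 0]
    - [-6, 0, -2, 0, 0]
    - [-6, 0, -2, 0, 0]
    - [-6, 0, -2, 0, 0]
    - [-6, 0, -2, 0, 0]
    - [-6, 0, -2, 0, 0]

```text
t: 5.62
ee_pos: [0.9396, -0.0304, 0.5419]
tool_rot: [0.064, 2.605, 0.0]
ft_force: [0.5, -0.4, -0.9]
width: 0.999
```

```bash
python3 -c "
from plan import *
show()"
```

```text
t 5.62 tcp [ 0.9396 -0.0304  0.5419] F [ 0.5084 -0.422  -0.9465] w 0.999 q [-0.1022  0.8748  0.0224  0.0402  1.7094 -1.6071]
x [-0.8585  0.046  -0.5107] y [0.0458 0.9989 0.0129] z [ 0.5107 -0.0123 -0.8597]
```

>>> carry_out:
  increments:
    - [-6, 0, -2, 0, 0]
    - [-6, 0, -2, 0, 0]
    - [-6, 0, -2, 0, 0]

```text
t: 6.0
ee_pos: [0.95, -0.0338, 0.6063]
tool_rot: [0.062, 2.474, -0.001]
ft_force: [0.6, -0.1, -1.0]
width: 1.0
```

```bash
python3 -c "
from plan import *
show()"
```

```text
t 6.0 tcp [ 0.95   -0.0338  0.6063] F [ 0.5838 -0.1181 -0.9751] w 1.0 q [-0.1089  0.8234  0.0229  0.0512  1.6302 -1.6091]
x [-0.7848  0.0443 -0.6182] y [0.0448 0.9989 0.0147] z [ 0.6181 -0.0162 -0.7859]
```

```bash
python3 -c "
from plan import *
go([.545,-.005,.22],[-1,0.05,-.75],n=11)"
```

```text
[ 5.07  0.05  0.48 -0.02]
[ 5.07  0.05  0.48 -0.02]
[ 5.07  0.05  0.48 -0.02]
[ 5.07  0.05  0.48 -0.02]
[ 5.07  0.05  0.48 -0.02]
[ 5.07  0.06  0.48 -0.02]
[ 5.07  0.06  0.48 -0.02]
[ 5.07  0.06  0.48 -0.02]
[ 5.07  0.06  0.48 -0.02]
[ 5.07  0.06  0.48 -0.02]
[ 5.07  0.07  0.48 -0.02]
```

>>> carry_out:
  increments:
    - [5, 0, 0.5, 0, 0]
    - [5, 0, 0.5, 0, 0]
    - [5, 0, 0.5, 0, 0]
    - [5, 0, 0.5, 0, 0]
    - [5, 0, 0.5, 0, 0]
    - [5, 0, 0.5, 0, 0]
    - [5, 0, 0.5, 0, 0]
    - [5, 0, 0.5, 0, 0]

```text
t: 7.0
ee_pos: [0.7097, -0.02, 0.3758]
tool_rot: [0.061, 2.475, -0.001]
ft_force: [0.1, -0.5, -0.1]
width: 0.999
```

```bash
python3 -c "
from plan import *
show()
go([.545,-.005,.16],[-1,0.05,-.75])"
```

```text
t 7.0 tcp [ 0.7097 -0.02    0.3758] F [ 0.0891 -0.5112 -0.1433] w 0.999 q [-0.1348 -0.1961  1.6936  0.0811  0.9824 -1.6779]
x [-0.7852  0.044  -0.6177] y [0.0443 0.9989 0.0148] z [ 0.6177 -0.0157 -0.7863]
[ 5.26  0.09  1.35 -0.05]
[ 5.26  0.1   1.35 -0.05]
[ 5.26  0.1   1.35 -0.05]
[ 5.26  0.1   1.35 -0.05]
[ 5.26  0.11  1.35 -0.05]
```

>>> carry_out:
  increments:
    - [5.3, 0.1, 1.4, 0, 0]
    - [5.3, 0.1, 1.4, 0, 0]
    - [5.3, 0.1, 1.4, 0, 0]
    - [5.3, 0.1, 1.4, 0, 0]
    - [5.3, 0.1, 1.4, 0, 0]
    - [0, 0, 0, 0, 0]

```text
t: 7.75
ee_pos: [0.5399, -0.0036, 0.1492]
tool_rot: [0.062, 2.488, 0.001]
ft_force: [0.0, 0.2, 0.4]
width: 1.001
```

```bash
cat > look.py <<'E'
from plan import *
show(); tag=sys.argv[1]
F={n:grab_frame(n) for n in("wrist","top","side")}
cv2.imwrite(f"pics/w{tag}.png",F["wrist"]["pixels"])
print(np.round(F["wrist"]["xyz"],3),F["wrist"]["fx"],F["wrist"]["cx"],F["wrist"]["cy"])
for q in ["board_edge","wedge_tail","wedge_toe","wedge_face"]:
    o=[]
    for n,f in F.items():
        L=spotter.landmark_of(q,f)
        if L and L[0]["score"]>.4: o.append((f,L[0]["xy"],n=="wrist")); print(q,n,np.round(L[0]["xy"]),round(L[0]["score"],2),world(f,L[0]["xy"],n=="wrist"))
    if len(o)>1: print("   tri",tri(o))
E
python3 look.py 1
```

```text
t 7.75 tcp [ 0.5399 -0.0036  0.1492] F [0.05   0.2429 0.4366] w 1.001 q [-0.1556 -0.5959  2.4002  0.1258  0.6928 -1.7467]
x [-0.7934  0.045  -0.607 ] y [0.0443 0.9989 0.0161] z [ 0.6071 -0.0141 -0.7945]
[0.393 0.002 0.227] 297.3186396354542 257.67334102931653 192.31150364713247
board_edge wrist [247. 213.] 0.83 [ 0.6629 -0.0183  0.0442]
board_edge top [266. 186.] 0.77 [ 0.6545 -0.0233  0.1216]
board_edge side [268. 204.] 0.76 [ 0.6588 -0.0171  0.0465]
   tri [ 0.6616 -0.0203  0.047 ]
wedge_tail wrist [258. 177.] 0.65 [ 0.6096 -0.0037  0.0398]
wedge_tail top [259. 202.] 0.61 [ 0.6226 -0.0057  0.052 ]
wedge_tail side [258. 209.] 0.88 [ 0.6219 -0.0213  0.039 ]
   tri [ 0.6268 -0.0052  0.0241]
wedge_toe top [266. 183.] 0.67 [ 0.6669 -0.0238  0.0845]
wedge_face wrist [258. 210.] 0.65 [ 0.6544 -0.0058  0.0467]
wedge_face top [258. 189.] 0.59 [ 0.6439 -0.0058  0.1411]
   tri [ 0.6579 -0.0058  0.0443]
```

View pics/w1.png

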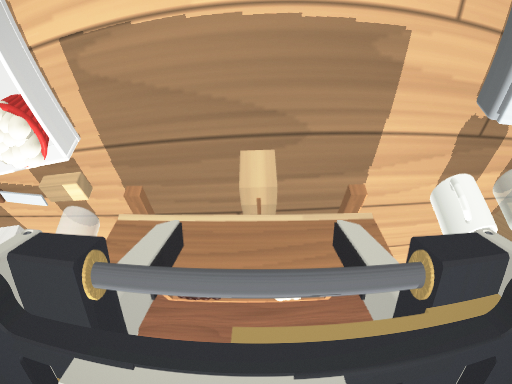

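The picture is upside down: the wedge tail is at (258,180), the board's bottom edge is the light strip at row 216, and the jaws straddle the wedge at columns 180–335. Joint 3 is at 2.40 (limit 2.5), so I'll fit the arm geometry and check reach for the pull before descending.

```bash
cat > kin.py <<'E'
import numpy as np
from scipy.optimize import least_squares
S=[([1.018,.131,1.489,0,1.523],(.27,.535,.235)),([-.0766,.8861,.0937,0,2.1503],(.7855,-.0087,.4483)),([-.0807,.9916,.0233,0,2.0196],(.8516,-.0149,.4014)),
([-.0886,.9618,.0227,0,1.8919],(.8939,-.0214,.4363)),([-.0915,.6474,.5162,0,1.715],(.8506,-.0197,.4272)),([-.1022,.8748,.0224,0,1.7094],(.9396,-.0304,.5419)),
([-.1089,.8234,.0229,0,1.6302],(.95,-.0338,.6063)),([-.1348,-.1961,1.6936,0,.9824],(.7097,-.02,.3758)),([-.1556,-.5959,2.4002,0,.6928],(.5399,-.0036,.1492))]
A=[];b=[]
for q,p in S:
    a1=q[1];a2=a1+q[2];a3=a2+q[4]; r=np.hypot(p[0],p[1])
    A.append([1,0,np.sin(a1),np.sin(a2),np.cos(a2),np.sin(a3)]);b.append(r)
    A.append([0,1,np.cos(a1),np.cos(a2),-np.sin(a2),np.cos(a3)]);b.append(p[2])
A=np.array(A);b=np.array(b);k,res,_,_=np.linalg.lstsq(A,b,rcond=None)
def fk(q):
    a1=q[0];a2=a1+q[1];a3=a2+q[2]
    return np.array([k[0]+k[2]*np.sin(a1)+k[3]*np.sin(a2)+k[4]*np.cos(a2)+k[5]*np.sin(a3),k[1]+k[2]*np.cos(a1)+k[3]*np.cos(a2)-k[4]*np.sin(a2)+k[5]*np.cos(a3),a3])
def ik(r,z,tilt): # tilt deg: fingers pointing out
    t=np.array([r,z,np.pi-np.radians(tilt)])
    s=least_squares(lambda q:fk(q)-t,[0,1.8,1],bounds=([-.89,.02,0],[2.26,2.5,2.73])); return s.x,np.abs(s.fun).max()
if __name__=="__main__":
    np.set_printoptions(precision=3,suppress=True)
    print(k,np.abs(A@k-b).max())
    for r,z in((.54,.15),(.55,.12),(.62,.03),(.58,.03),(.55,.03),(.52,.03),(.48,.03),(.48,.1)):
        for t in(38,30,20,0): print(r,z,t,*ik(r,z,t))
E
python3 kin.py
```

```text
[0.005 0.322 0.367 0.551 0.061 0.363] 0.0008359805232217576
0.54 0.15 38 [-0.61   2.415  0.674] 9.080819429740927e-10
0.54 0.15 30 [-0.481  2.279  0.82 ] 8.60318594142484e-10
0.54 0.15 20 [-0.314  2.106  1.001] 3.586397845367628e-11
0.54 0.15 0 [0.025 1.759 1.357] 4.9960036108132044e-14
0.55 0.12 38 [-0.513  2.413  0.578] 1.1393108678703356e-12
0.55 0.12 30 [-0.399  2.28   0.737] 4.6840309408935354e-12
0.55 0.12 20 [-0.246  2.109  0.929] 7.279343794408533e-11
0.55 0.12 0 [0.081 1.758 1.302] 1.2212453270876722e-14
0.62 0.03 38 [-0.051  2.249  0.28 ] 3.9748759839142167e-13
0.62 0.03 30 [-0.001  2.133  0.486] 2.6411968362394234e-08
0.62 0.03 20 [0.097 1.971 0.724] 6.1639494619569746e-09
0.62 0.03 0 [0.367 1.606 1.168] 8.08508815453024e-12
0.58 0.03 38 [-0.173  2.359  0.293] 5.04790653721443e-13
0.58 0.03 30 [-0.116  2.242  0.492] 2.501431470292026e-08
0.58 0.03 20 [-0.008  2.08   0.721] 8.591227729226603e-11
0.58 0.03 0 [0.271 1.726 1.145] 3.6126657221302594e-13
0.55 0.03 38 [-0.278  2.443  0.313] 1.2952973149626956e-07
0.55 0.03 30 [-0.211  2.324  0.504] 1.5395170777088296e-08
0.55 0.03 20 [-0.093  2.162  0.724] 3.0971249453948246e-08
0.55 0.03 0 [0.197 1.812 1.132] 1.0346510537218023e-08
0.52 0.03 38 [-0.357  2.5    0.338] 0.009590399826619134
0.52 0.03 30 [-0.317  2.408  0.527] 7.732985940478443e-08
0.52 0.03 20 [-0.185  2.243  0.734] 5.745015574376566e-11
0.52 0.03 0 [0.122 1.897 1.123] 1.8762769116165146e-14
0.48 0.03 38 [-0.363  2.5    0.355] 0.04657676263366539
0.48 0.03 30 [-0.452  2.5    0.573] 0.006930747923318659
0.48 0.03 20 [-0.321  2.352  0.761] 1.1558143331313886e-11
0.48 0.03 0 [0.017 2.007 1.117] 2.2297831914208643e-09
0.48 0.1 38 [-0.631  2.5    0.622] 0.03707886700836727
0.48 0.1 30 [-0.657  2.484  0.791] 1.7135880492347155e-09
0.48 0.1 20 [-0.457  2.308  0.942] 2.8586662481622227e-09
0.48 0.1 0 [-0.087  1.965  1.263] 3.792821057224671e-10
```

Reach allows about 90 mm of pull at 38°. A lean of about 25° still clears the lip by roughly 20 mm and allows the whole 135 mm. I'll use the inner reach limit to shed some lean.

>>> carry_out:
  increments:
    - [3.2, 0, -2.4, 0, 0]
    - [3.2, 0, -2.4, 0, 0]
    - [3.2, 0, -2.4, 0, 0]
    - [0, 0, 0, 0, 0]

```text
t: 9.0
ee_pos: [0.4755, 0.0024, 0.1739]
tool_rot: [0.063, 2.528, -0.004]
ft_force: [-0.5, 0.1, 0.6]
width: 0.998
```

```bash
python3 -c "
from plan import *
show()"
```

```text
t 9.0 tcp [0.4755 0.0024 0.1739] F [-0.4948  0.137   0.6166] w 0.998 q [-0.1601 -0.892   2.498   0.0935  0.9293 -1.7136]
x [-0.8171  0.0444 -0.5748] y [0.0461 0.9989 0.0117] z [ 0.5746 -0.017  -0.8182]
```

>>> carry_out:
  increments:
    - [5.2, 0, -1.2, 0, 0]
    - [5.2, 0, -1.2, 0, 0]
    - [5.2, 0, -1.2, 0, 0]
    - [0, 0, 0, 0, 0]

```text
t: 9.5
ee_pos: [0.4385, 0.0196, 0.1521]
tool_rot: [0.07, 2.644, -0.019]
ft_force: [0.3, -0.1, 0.3]
width: 1.002
```

```bash
python3 -c "
from plan import *
show()"
```

```text
t 9.5 tcp [0.4385 0.0196 0.1521] F [ 0.2786 -0.1482  0.2648] w 1.002 q [-0.0838 -0.892   2.4976  0.0161  1.0396 -1.6066]
x [-0.878   0.046  -0.4764] y [ 0.0528  0.9986 -0.001 ] z [ 0.4757 -0.026  -0.8792]
```

>>> carry_out:
  increments:
    - [5.2, 0, -1.0, 0, 0]
    - [2, 0, 0, 0, 0]
    - [0, 0, 0, 0, 0]

```text
t: 9.88
ee_pos: [0.4207, 0.0302, 0.1443]
tool_rot: [0.075, 2.694, -0.031]
ft_force: [0.7, -0.0, 0.1]
width: 1.001
```

```bash
python3 -c "
from plan import *
show()
P=np.load('top.npy'); Q=P[(P[:,0]>.612)&(P[:,0]<.637)&(P[:,2]>.042)&(P[:,2]<.058)&(abs(P[:,1])<.05)]
print(cv2.minAreaRect((Q[:,:2]*1000).astype(np.float32)))
for x in(.615,.62,.625,.63,.635): 
  q=Q[abs(Q[:,0]-x)<.0026]; print(x,q[:,1].min(),q[:,1].max())
z=R.from_rotvec(sense()['tool_rot']).as_matrix()[:,2]
g=np.array([.622,-.0045,.030]); go(g+.002*z-.11*z)"
```

```text
t 9.88 tcp [0.4207 0.0302 0.1443] F [ 0.7049 -0.0463  0.0931] w 1.001 q [-0.0335 -0.892   2.4971 -0.0218  1.0897 -1.5429]
x [-0.9004  0.048  -0.4323] y [ 0.0579  0.9983 -0.0098] z [ 0.4311 -0.0338 -0.9017]
((625.1929321289062, -4.787666320800781), (33.3094482421875, 23.840713500976562), 88.46726989746094)
0.615 -0.021145951781471883 0.012132985446034118
0.62 -0.021268950117026474 0.011963604727973278
0.625 -0.021398442874474555 0.011885244172315394
0.63 -0.021564470748368363 0.011666277237421498
0.635 -0.021755276744967786 0.011556270617950618
[-4.45 -0.73  2.77  0.  ]
[-4.45 -0.73  2.77  0.  ]
[-4.45 -0.73  2.77  0.  ]
```

>>> carry_out:
  increments:
    - [-4.4, -0.7, 2.8, -0.5, 0]
    - [-4.4, -0.7, 2.8, -0.5, 0]
    - [-4.4, -0.7, 2.8, -0.5, 0]
    - [0, 0, 0, 0, 0]

```text
t: 10.38
ee_pos: [0.5659, 0.0016, 0.1235]
tool_rot: [0.044, 2.702, -0.038]
ft_force: [-0.1, 0.1, -0.3]
width: 1.002
```

```bash
python3 look.py 2; python3 -c "
from plan import *
z=R.from_rotvec(sense()['tool_rot']).as_matrix()[:,2]
from cloud import cloud
f=grab_frame('wrist'); h,w=f['z_map'].shape
v,u=np.mgrid[:h,:w]; a=(u-f['cx'])/f['fx'];b=(v-f['cy'])/f['fy'];r=np.hypot(a,b);s=np.sinc(r/np.pi)/np.cos(r)
Z=f['z_map'];P=np.stack([a*s*Z,b*s*Z,Z],-1).reshape(-1,3)@att(f).T+np.array(f['xyz']);P=P[(Z.reshape(-1)>0)]
Q=P[(P[:,0]>.60)&(P[:,0]<.66)&(P[:,2]>.035)&(P[:,2]<.06)&(abs(P[:,1])<.05)]
print(Q.min(0),Q.max(0))
for x in np.arange(.61,.65,.004):
  q=Q[abs(Q[:,0]-x)<.002]
  if len(q): print(round(x,3),q[:,1].min(),q[:,1].max(),np.median(q[:,2]),len(q))
g=np.array([.622,-.0045,.030]); go(g+.002*z)"
```

```text
t 10.38 tcp [0.5659 0.0016 0.1235] F [-0.079   0.1165 -0.2877] w 1.002 q [-0.0907 -0.2739  2.1473  0.006   0.8285 -1.6317]
x [-0.9048  0.0252 -0.4251] y [ 0.0373  0.9991 -0.0202] z [ 0.4242 -0.0341 -0.9049]
[0.439 0.009 0.23 ] 297.3186396354542 257.67334102931653 192.31150364713247
board_edge wrist [241. 248.] 0.86 [ 0.6652 -0.0198  0.0439]
board_edge top [264. 183.] 0.82 [ 0.6673 -0.0193  0.0873]
board_edge side [270. 202.] 0.67 [ 0.6665 -0.0104  0.0477]
   tri [ 0.6675 -0.0179  0.0485]
wedge_tail wrist [256. 206.] 0.8 [ 0.6094 -0.0026  0.0433]
wedge_tail top [260. 201.] 0.69 [ 0.626  -0.0086  0.0502]
wedge_tail side [259. 209.] 0.75 [ 0.627  -0.0202  0.0363]
   tri [ 0.6304 -0.0062  0.0216]
wedge_face wrist [255. 245.] 0.56 [ 0.6586 -0.0053  0.0453]
wedge_face top [262. 186.] 0.59 [ 0.6537 -0.0137  0.1235]
   tri [ 0.667 -0.01   0.038]
[ 0.6081 -0.0237  0.035 ] [0.6598 0.0132 0.0571]
0.61 -0.022645713944739555 0.01317339492998346 0.04491041804143278 623
0.614 -0.022438751951439358 0.012877692260779344 0.05165768929503864 145
0.618 -0.022910567615002146 0.012868210784355363 0.0516670329303934 137
0.622 -0.022952162104718385 0.012875260496728057 0.051710068507978116 144
0.626 -0.0226574859004586 0.012872792038985212 0.051758472526741775 130
0.63 -0.022907162107852687 0.012871135541999344 0.05182135765909429 128
0.634 -0.023149905095895443 0.012868426819437749 0.05186591999499654 118
0.638 -0.022951027293671537 0.01286019775327261 0.05157636560191456 97
0.642 -0.023342626599069237 0.011960987312328475 0.05067764261245916 73
0.646 -0.02289738440499381 0.011972468930044756 0.04934214514607002 47
0.65 -0.023068594450852256 0.011980307905851528 0.04775106756874817 76
[-0.45 -0.15  5.75  0.  ]
[-0.45 -0.15  5.75  0.  ]
```

View pics/w2.png

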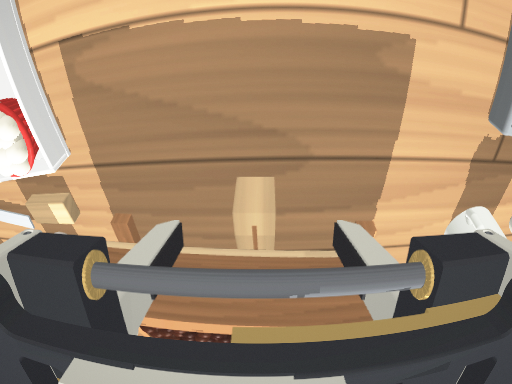

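The wrist view shows the tail at (255,210), centred between the jaws. It spans y −0.023 to +0.013, with its back at x 0.610 and yaw of about −1.5°. Descending now.

>>> carry_out:
  increments:
    - [-0.2, -0.1, 2.8, 0, 0]
    - [-0.2, -0.1, 2.8, 0, 0]
    - [-0.2, -0.1, 2.8, 0, 0]
    - [-0.2, -0.1, 2.8, 0, 0]
    - [0, 0, 0, 0, 0]

```text
t: 11.8
ee_pos: [0.6191, -0.0053, 0.0275]
tool_rot: [0.043, 2.7, -0.038]
ft_force: [-0.2, 0.3, 0.2]
width: 0.998
```

```bash
python3 -c "
from plan import *
show()"
```

```text
t 11.8 tcp [ 0.6191 -0.0053  0.0275] F [-0.1907  0.296   0.1845] w 0.998 q [-0.0955  0.0455  2.0565  0.0125  0.5978 -1.6431]
x [-0.9039  0.0243 -0.4271] y [ 0.0364  0.9991 -0.0201] z [ 0.4262 -0.0338 -0.904 ]
```

>>> carry_out:
  increments:
    - [0, 0, 0, 0, 1]
    - [0, 0, 0, 0, 1]
    - [0, 0, 0, 0, 1]
    - [0, 0, 0, 0, 1]
    - [0, 0, 0, 0, 1]
  grip_force: 55

```text
t: 12.42
ee_pos: [0.6208, -0.0054, 0.0307]
tool_rot: [0.043, 2.695, -0.039]
ft_force: [0.1, -0.6, -0.1]
width: 0.51
```

>>> carry_out:
  increments:
    - [0, 0, 0, 0, 1]
    - [0, 0, 0, 0, 1]
    - [0, 0, 0, 0, 1]
    - [0, 0, 0, 0, 1]

```text
t: 12.92
ee_pos: [0.6207, -0.0052, 0.0304]
tool_rot: [0.043, 2.695, -0.038]
ft_force: [-2.1, 2.3, 3.2]
width: 0.386
```

>>> carry_out:
  increments:
    - [0.3, 0, -0.15, 0, 1]
    - [0.3, 0, -0.15, 0, 1]
    - [0.3, 0, -0.15, 0, 1]
    - [0, 0, 0, 0, 1]
    - [0, 0, 0, 0, 1]
    - [0, 0, 0, 0, 1]

```text
t: 13.68
ee_pos: [0.6101, -0.0052, 0.0305]
tool_rot: [0.043, 2.696, -0.039]
ft_force: [-7.4, -3.5, 6.5]
width: 0.384
```

```bash
python3 look.py 3
```

```text
t 13.68 tcp [ 0.6101 -0.0052  0.0305] F [-7.3613 -3.5011  6.483 ] w 0.384 q [-0.0969  0.0136  2.0839  0.0132  0.5986 -1.645 ]
x [-0.9023  0.0242 -0.4305] y [ 0.0366  0.9991 -0.0205] z [ 0.4296 -0.0343 -0.9024]
[0.483 0.002 0.136] 297.3186396354542 257.67334102931653 192.31150364713247
board_edge wrist [235. 307.] 0.68 [ 0.6634 -0.0216  0.0417]
board_edge top [268. 185.] 0.97 [ 0.6601 -0.0298  0.0994]
board_edge side [269. 204.] 0.77 [ 0.6606 -0.0161  0.0425]
   tri [ 0.663  -0.0244  0.0453]
wedge_tail wrist [259. 246.] 0.98 [ 0.5988 -0.0035  0.0404]
wedge_tail top [260. 207.] 0.48 [ 0.6035 -0.0086  0.1178]
wedge_tail side [252. 210.] 0.55 [ 0.5827 -0.0867  0.1062]
   tri [ 0.6114 -0.0065  0.0287]
wedge_face wrist [256. 302.] 0.59 [ 0.6467 -0.0067  0.0461]
```

The wedge came with the grip (tail back 0.609 → 0.599) and the board edge is sinking (0.044 → 0.042). Next come the small tugs.

>>> carry_out:
  increments:
    - [0.3, 0, -0.14, 0, 1]
    - [0.3, 0, -0.14, 0, 1]
    - [0.3, 0, -0.14, 0, 1]
    - [0, 0, 0, 0, 1]
    - [0, 0, 0, 0, 1]
    - [0, 0, 0, 0, 1]
    - [0, 0, 0, 0, 1]
    - [0, 0, 0, 0, 1]

```text
t: 15.42
ee_pos: [0.6003, -0.0047, 0.0304]
tool_rot: [0.043, 2.696, -0.039]
ft_force: [-7.5, -0.1, 7.3]
width: 0.387
```

>>> carry_out:
  increments:
    - [0.3, 0, -0.14, 0, 1]
    - [0.3, 0, -0.14, 0, 1]
    - [0.3, 0, -0.14, 0, 1]
    - [0, 0, 0, 0, 1]
    - [0, 0, 0, 0, 1]
    - [0, 0, 0, 0, 1]
    - [0, 0, 0, 0, 1]
    - [0, 0, 0, 0, 1]

```text
t: 16.42
ee_pos: [0.5905, -0.0043, 0.0305]
tool_rot: [0.043, 2.696, -0.039]
ft_force: [-5.9, -0.3, 7.2]
width: 0.386
```

```bash
cat > chk.py <<'E'
from plan import *
show(); f=grab_frame("wrist")
for q in("board_edge","wedge_tail","wedge_face"):
    for L in spotter.landmark_of(q,f)[:1]: print(q,np.round(L["xy"]),round(L["score"],2),world(f,L["xy"],True))
if len(sys.argv)>1: cv2.imwrite(f"pics/{sys.argv[1]}.png",f["pixels"])
E
python3 chk.py
```

```text
t 16.43 tcp [ 0.5905 -0.0043  0.0305] F [-5.8881 -0.3292  7.1568] w 0.386 q [-0.0995 -0.0407  2.1378  0.0156  0.5987 -1.6493]
x [-0.9021  0.0241 -0.4309] y [ 0.0365  0.9991 -0.0204] z [ 0.43   -0.0341 -0.9022]
board_edge [239. 312.] 0.63 [ 0.6606 -0.02    0.0371]
wedge_tail [257. 242.] 0.86 [ 0.579  -0.0037  0.038 ]
wedge_face [260. 303.] 0.47 [ 0.6319 -0.0037  0.0446]
```

>>> carry_out:
  increments:
    - [0.3, 0, -0.14, 0, 1]
    - [0.3, 0, -0.14, 0, 1]
    - [0.3, 0, -0.14, 0, 1]
    - [0, 0, 0, 0, 1]
    - [0, 0, 0, 0, 1]
    - [0, 0, 0, 0, 1]
    - [0, 0, 0, 0, 1]
    - [0, 0, 0, 0, 1]

```text
t: 17.62
ee_pos: [0.5807, -0.004, 0.0305]
tool_rot: [0.043, 2.696, -0.039]
ft_force: [-4.7, -0.5, 7.8]
width: 0.386
```

>>> carry_out:
  increments:
    - [0.3, 0, -0.14, 0, 1]
    - [0.3, 0, -0.14, 0, 1]
    - [0.3, 0, -0.14, 0, 1]
    - [0, 0, 0, 0, 1]
    - [0, 0, 0, 0, 1]
    - [0, 0, 0, 0, 1]
    - [0, 0, 0, 0, 1]
    - [0, 0, 0, 0, 1]

```text
t: 18.62
ee_pos: [0.5708, -0.0036, 0.0304]
tool_rot: [0.043, 2.695, -0.039]
ft_force: [-3.7, -1.2, 8.7]
width: 0.386
```

>>> carry_out:
  increments:
    - [0.3, 0, -0.14, 0, 1]
    - [0.3, 0, -0.14, 0, 1]
    - [0.3, 0, -0.14, 0, 1]
    - [0, 0, 0, 0, 1]
    - [0, 0, 0, 0, 1]
    - [0, 0, 0, 0, 1]
    - [0, 0, 0, 0, 1]
    - [0, 0, 0, 0, 1]

```text
t: 19.62
ee_pos: [0.561, -0.0033, 0.0304]
tool_rot: [0.043, 2.695, -0.039]
ft_force: [-1.6, -1.3, 8.6]
width: 0.387
```

```bash
python3 chk.py
```

```text
t 19.62 tcp [ 0.561  -0.0033  0.0304] F [-1.5861 -1.2845  8.6213] w 0.387 q [-0.1042 -0.1273  2.2187  0.019   0.6037 -1.6563]
x [-0.9018  0.0242 -0.4315] y [ 0.0366  0.9991 -0.0204] z [ 0.4306 -0.0342 -0.9019]
board_edge [238. 319.] 0.72 [ 0.664  -0.0231  0.0269]
wedge_face [256. 301.] 0.47 [ 0.5955 -0.0048  0.047 ]
```

The board is following exactly: edge at 0.027 after 60 mm. Continuing.

>>> carry_out:
  increments:
    - [0.3, 0, -0.14, 0, 1]
    - [0.3, 0, -0.14, 0, 1]
    - [0.3, 0, -0.14, 0, 1]
    - [0, 0, 0, 0, 1]
    - [0, 0, 0, 0, 1]
    - [0, 0, 0, 0, 1]
    - [0, 0, 0, 0, 1]
    - [0, 0, 0, 0, 1]

```text
t: 20.82
ee_pos: [0.5512, -0.0029, 0.0304]
tool_rot: [0.043, 2.695, -0.039]
ft_force: [-0.5, -1.2, 8.3]
width: 0.385
```

>>> carry_out:
  increments:
    - [0.3, 0, -0.14, 0, 1]
    - [0.3, 0, -0.14, 0, 1]
    - [0.3, 0, -0.14, 0, 1]
    - [0, 0, 0, 0, 1]
    - [0, 0, 0, 0, 1]
    - [0, 0, 0, 0, 1]
    - [0, 0, 0, 0, 1]
    - [0, 0, 0, 0, 1]

```text
t: 21.82
ee_pos: [0.5413, -0.0026, 0.0304]
tool_rot: [0.043, 2.695, -0.039]
ft_force: [0.6, -1.4, 10.3]
width: 0.387
```

>>> carry_out:
  increments:
    - [0.3, 0, -0.14, 0, 1]
    - [0.3, 0, -0.14, 0, 1]
    - [0.3, 0, -0.14, 0, 1]
    - [0, 0, 0, 0, 1]
    - [0, 0, 0, 0, 1]
    - [0, 0, 0, 0, 1]
    - [0, 0, 0, 0, 1]
    - [0, 0, 0, 0, 1]

```text
t: 22.82
ee_pos: [0.5315, -0.0022, 0.0304]
tool_rot: [0.043, 2.694, -0.039]
ft_force: [-0.8, -2.2, 9.7]
width: 0.386
```

>>> carry_out:
  increments:
    - [0.3, 0, -0.14, 0, 1]
    - [0.3, 0, -0.14, 0, 1]
    - [0.3, 0, -0.14, 0, 1]
    - [0, 0, 0, 0, 1]
    - [0, 0, 0, 0, 1]
    - [0, 0, 0, 0, 1]
    - [0, 0, 0, 0, 1]
    - [0, 0, 0, 0, 1]

```text
t: 23.82
ee_pos: [0.5217, -0.0019, 0.0304]
tool_rot: [0.043, 2.694, -0.039]
ft_force: [-1.3, -0.1, 10.1]
width: 0.387
```

```bash
python3 chk.py
```

```text
t 23.82 tcp [ 0.5217 -0.0019  0.0304] F [-1.2698 -0.1436 10.143 ] w 0.387 q [-0.1116 -0.2549  2.3269  0.024   0.6223 -1.667 ]
x [-0.9014  0.0239 -0.4324] y [ 0.0363  0.9991 -0.0206] z [ 0.4315 -0.0343 -0.9015]
wedge_tail [256. 244.] 0.93 [ 0.5096 -0.0017  0.0395]
wedge_face [256. 303.] 0.7 [ 0.5624 -0.0037  0.0447]
```

>>> carry_out:
  increments:
    - [0.3, 0, -0.14, 0, 1]
    - [0.3, 0, -0.14, 0, 1]
    - [0.3, 0, -0.14, 0, 1]
    - [0, 0, 0, 0, 1]
    - [0, 0, 0, 0, 1]
    - [0, 0, 0, 0, 1]
    - [0, 0, 0, 0, 1]
    - [0, 0, 0, 0, 1]

```text
t: 25.02
ee_pos: [0.5118, -0.0015, 0.0304]
tool_rot: [0.043, 2.694, -0.039]
ft_force: [0.3, -0.1, 10.8]
width: 0.387
```

>>> carry_out:
  increments:
    - [0.3, 0, -0.14, 0, 1]
    - [0.3, 0, -0.14, 0, 1]
    - [0.3, 0, -0.14, 0, 1]
    - [0, 0, 0, 0, 1]
    - [0, 0, 0, 0, 1]
    - [0, 0, 0, 0, 1]

```text
t: 25.78
ee_pos: [0.5021, -0.0012, 0.0304]
tool_rot: [0.043, 2.694, -0.039]
ft_force: [-1.0, -1.3, 12.4]
width: 0.386
```

Run:
```python
from plan import *
show()
F={n:grab_frame(n) for n in("side","top","wrist")}
cv2.imwrite("pics/s4.png",F["side"]["pixels"])
for q in("board_edge","wedge_toe","wedge_tail","tray","peeled"):
    o=[]
    for n,f in F.items():
        for L in spotter.landmark_of(q,f)[:1]:
            if L["score"]>.4: o.append((f,L["xy"],n=="wrist"));print(q,n,np.round(L["xy"]),round(L["score"],2),world(f,L["xy"],n=="wrist"))
    if len(o)>1: print("  tri",tri(o))
# tray walls in the top view
from cloud import cloud
P=cloud(F["top"]); C=F["top"]["pixels"].reshape(-1,3)[F["top"]["z_map"].reshape(-1)>0].astype(int)
m=(C.min(1)>150)&(C.max(1)-C.min(1)<30)&(P[:,0]>.28)&(P[:,0]<.63)&(P[:,1]<-.15)&(P[:,1]>-.5)&(P[:,2]<.045)
r=cv2.minAreaRect((P[m,:2]*1000).astype(np.float32)); print("tray",r,cv2.boxPoints(r))
Q=P[(P[:,0]>.6)&(P[:,0]<.66)&(abs(P[:,1])<.1)&(P[:,2]>.06)]; print("lip top",np.percentile(Q[:,2],98),Q[:,0].min())
```

```text
t 25.77 tcp [ 0.5021 -0.0012  0.0304] F [-0.9542 -1.312  12.351 ] w 0.386 q [-0.1159 -0.3258  2.3816  0.0266  0.638  -1.6728]
x [-0.9011  0.0239 -0.4329] y [ 0.0364  0.9991 -0.0206] z [ 0.432  -0.0343 -0.9012]
board_edge side [270. 208.] 0.84 [ 0.6303 -0.1046  0.1131]
board_edge top [266. 186.] 0.73 [ 0.6624 -0.0255  0.0557]
  tri [ 0.6637 -0.0254  0.0345]
wedge_toe side [266. 208.] 0.8 [ 0.658  -0.0031  0.0177]
wedge_toe top [262. 190.] 0.84 [ 0.6482 -0.0156  0.0847]
wedge_toe wrist [260. 326.] 0.58 [ 0.6351 -0.0039  0.02  ]
  tri [ 0.6569 -0.0085  0.0153]
wedge_tail side [223. 218.] 0.74 [ 0.5065 -0.0247  0.0453]
wedge_tail top [260. 251.] 0.84 [ 0.5003 -0.0056  0.0493]
wedge_tail wrist [260. 244.] 0.97 [0.4906 0.0008 0.0393]
  tri [ 0.506  -0.0034  0.026 ]
tray side [232. 307.] 0.69 [ 0.4438 -0.3137  0.0076]
tray top [385. 264.] 0.72 [ 0.457  -0.3294  0.0041]
  tri [ 0.4496 -0.3236  0.0203]
peeled side [252. 278.] 0.93 [ 0.5133 -0.2747  0.0483]
peeled top [356. 236.] 0.73 [ 0.53   -0.2475  0.0527]
  tri [ 0.5259 -0.2533  0.0186]
tray ((452.4378662109375, -325.14520263671875), (270.3861083984375, 234.9782257080078), 4.397119045257568) [[ 308.635  -218.367 ]
 [ 326.6505 -452.6536]
 [ 596.2407 -431.9234]
 [ 578.2252 -197.6368]]
lip top 0.11555625192884866 0.6238883335895452
```

View pics/s4.png

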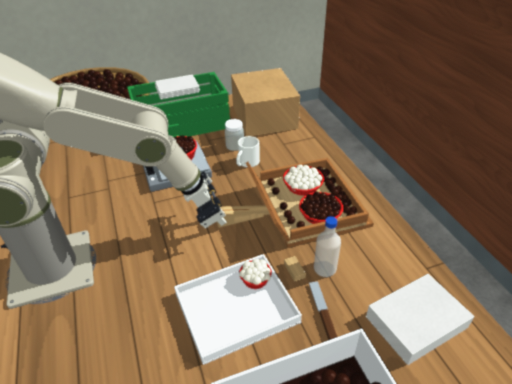

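The side view shows the wedge in the grip at (240,212) and the board lying flat at (315,198). The lip top fell 28 mm, so the board is down. The toe would still sit under the leaning lip at the inner reach for this lean. So I'll draw it clear of the board, let go, shed the lean and regrasp straight down.

>>> carry_out:
  increments:
    - [0.4, 0, -0.2, 0, 1]
    - [0.4, 0, -0.2, 0, 1]
    - [0.4, 0, -0.2, 0, 1]
    - [0.4, 0, -0.2, 0, 1]
    - [0.4, 0, -0.2, 0, 1]
    - [0.4, 0, -0.2, 0, 1]
    - [0, 0, 0, 0, 0.3]
    - [0, 0, 0, 0, 0.3]

```text
t: 27.68
ee_pos: [0.4728, 0.0002, 0.0282]
tool_rot: [0.043, 2.699, -0.038]
ft_force: [0.0, 1.0, -0.4]
width: 0.55
```

>>> carry_out:
  increments:
    - [0, 0, 0, 0, 0]
    - [0, 0, 0, 0, 0]
    - [0, 0, -3, 0, 0]
    - [0, 0, -4, 0, 0]
    - [0, 0, -4, 0, 0]
    - [0, 0, -2, 0, 0]

```text
t: 28.42
ee_pos: [0.423, 0.0046, 0.1501]
tool_rot: [0.043, 2.698, -0.039]
ft_force: [12.0, 2.9, 10.6]
width: 0.994
```

```bash
python3 chk.py w5
```

```text
t 28.43 tcp [0.423  0.0046 0.1501] F [11.9811  2.9206 10.6162] w 0.994 q [-0.1281 -0.8933  2.4863  0.023   1.1052 -1.6729]
x [-0.903   0.024  -0.4289] y [ 0.0364  0.9991 -0.0208] z [ 0.4281 -0.0344 -0.9031]
board_edge [100. 255.] 0.31 [ 0.3588 -0.0382  0.2089]
wedge_tail [258. 183.] 0.78 [0.463  0.0015 0.0437]
wedge_face [258. 224.] 0.48 [ 0.5153 -0.0001  0.045 ]
```

>>> carry_out:
  increments:
    - [5.5, 0, -1.5, 0, 0]
    - [5.5, 0, -1.5, 0, 0]
    - [5.5, 0, -1.5, 0, 0]
    - [5.5, 0, -1.5, 0, 0]

```text
t: 29.12
ee_pos: [0.3613, 0.039, 0.1232]
tool_rot: [0.059, 2.857, -0.085]
ft_force: [0.4, -0.5, 0.1]
width: 1.001
```

```bash
python3 -c "
from plan import *
show()"
```

```text
t 29.12 tcp [0.3613 0.039  0.1232] F [ 0.4118 -0.4834  0.0829] w 1.001 q [ 0.0412 -0.8918  2.498  -0.0792  1.2573 -1.4746]
x [-0.9595  0.032  -0.2799] y [ 0.0485  0.9974 -0.0524] z [ 0.2775 -0.0639 -0.9586]
```

>>> carry_out:
  increments:
    - [5, -2.5, 0, 0, 0]
    - [5, -2.5, 0, 0, 0]
    - [5, -2.5, 0, 0, 0]

```text
t: 29.5
ee_pos: [0.3273, -0.0185, 0.1142]
tool_rot: [0.067, 2.973, -0.107]
ft_force: [0.6, 0.8, -0.1]
width: 1.002
```

```bash
python3 -c "
from plan import *
show()"
```

```text
t 29.5 tcp [ 0.3273 -0.0185  0.1142] F [ 0.552   0.8473 -0.1289] w 1.002 q [-0.1595 -0.8918  2.498  -0.0496  1.3613 -1.6794]
x [-0.9853  0.0385 -0.1666] y [ 0.0504  0.9964 -0.068 ] z [ 0.1634 -0.0753 -0.9837]
```

```bash
python3 -c "
from plan import *
z=R.from_rotvec(sense()['tool_rot']).as_matrix()[:,2]
go(np.array([.476,.001,.030])+.002*z-.09*z)"
```

```text
[-4.39  1.09  0.59  0.  ]
[-4.39  1.09  0.59  0.  ]
[-4.39  1.09  0.59  0.  ]
```

>>> carry_out:
  increments:
    - [-4.4, 1.1, 0.6, -0.4, 0]
    - [-4.4, 1.1, 0.6, -0.4, 0]
    - [-4.4, 1.1, 0.6, -0.4, 0]
    - [0, 0, 0, 0, 0]
    - [0, 0, 0, 0, 0]

```text
t: 30.12
ee_pos: [0.4593, 0.0085, 0.1162]
tool_rot: [0.037, 2.975, -0.11]
ft_force: [-0.1, 0.6, -0.2]
width: 1.0
```

```bash
python3 -c "
from plan import *
show()
f=grab_frame('wrist'); cv2.imwrite('pics/w6.png',f['pixels']); h,w=f['z_map'].shape
v,u=np.mgrid[:h,:w]; a=(u-f['cx'])/f['fx'];b=(v-f['cy'])/f['fy'];r=np.hypot(a,b);s=np.sinc(r/np.pi)/np.cos(r)
Z=f['z_map'];P=np.stack([a*s*Z,b*s*Z,Z],-1).reshape(-1,3)@att(f).T+np.array(f['xyz']);P=P[(Z.reshape(-1)>0)]
Q=P[(P[:,0]>.44)&(P[:,0]<.66)&(P[:,2]>.01)&(P[:,2]<.06)&(abs(P[:,1])<.035)]
print(Q.min(0),Q.max(0))
for x in np.arange(.456,.65,.012):
  q=Q[abs(Q[:,0]-x)<.002]
  if len(q): print(round(x,3),q[:,1].min(),q[:,1].max(),np.median(q[:,2]),len(q))
z=R.from_rotvec(sense()['tool_rot']).as_matrix()[:,2]
go(np.array([.476,.001,.030])+.002*z,n=4)"
```

```text
t 30.12 tcp [0.4593 0.0085 0.1162] F [-0.0741  0.6135 -0.2166] w 1.0 q [-0.0387 -0.3382  2.157  -0.0756  1.1571 -1.56  ]
x [-0.9862  0.0185 -0.1647] y [ 0.0307  0.997  -0.0714] z [ 0.1629 -0.0755 -0.9838]
[ 0.4622 -0.022   0.0102] [0.6355 0.0186 0.0571]
0.468 -0.017538443591416653 0.017958013172576566 0.05157350737095971 214
0.48 -0.01767671809683173 0.01792585207619131 0.051743295874556366 204
0.492 -0.018302650195557053 0.017911326398970088 0.05140332930408131 162
0.504 -0.018114751921481063 0.017046070384925907 0.04788073537587159 139
0.516 -0.01773013736098107 0.01694461709032572 0.044758825069304356 136
0.528 -0.018317957998612 0.016867531704996084 0.04126181908637187 96
0.54 -0.01834077484829072 0.0048433595498550835 0.037963559618549386 9
0.588 0.0007900021162572136 0.011347380586558384 0.024615547975581686 4
0.6 -0.02068251298357361 0.013337431804058709 0.021337191908246067 50
0.612 -0.020391511823547537 0.013178654464022043 0.018170109409504448 49
0.624 -0.021693675791701027 0.013122330698948722 0.014840344740892103 52
0.636 -0.021561421622670378 0.011806576904789763 0.011755240313001208 15
[-0.05 -0.02  2.27  0.  ]
[-0.05 -0.02  2.27  0.  ]
[-0.05 -0.02  2.27  0.  ]
[-0.05 -0.02  2.27  0.  ]
```

View pics/w6.png

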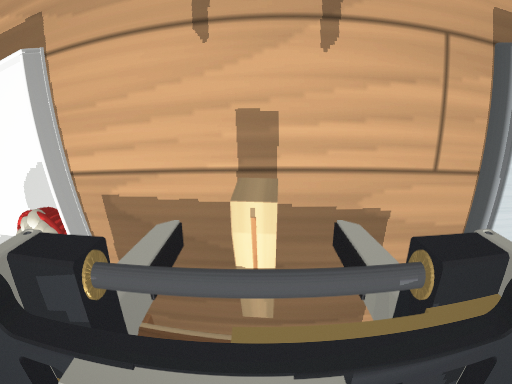

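The wrist view shows the wedge lying flat and clear, its tail at (255,190) between the jaws. It runs from x 0.462 to 0.636 at y≈0. I'll grip it a little nearer its centre of mass.

>>> carry_out:
  increments:
    - [-0.6, -0.05, 2.3, 0, 0]
    - [-0.6, -0.05, 2.3, 0, 0]
    - [-0.6, -0.05, 2.3, 0, 0]
    - [-0.6, -0.05, 2.3, 0, 0]
    - [0, 0, 0, 0, 0]

```text
t: 30.8
ee_pos: [0.498, -0.0014, 0.0304]
tool_rot: [0.039, 2.973, -0.11]
ft_force: [-0.9, 0.2, -0.2]
width: 0.996
```

```bash
python3 -c "
from plan import *
show()"
```

```text
t 30.8 tcp [ 0.498  -0.0014  0.0304] F [-0.8707  0.2089 -0.1841] w 0.996 q [-0.058  -0.0868  2.1175 -0.0814  0.9431 -1.5604]
x [-0.9859  0.0197 -0.166 ] y [ 0.0319  0.997  -0.0712] z [ 0.1641 -0.0754 -0.9836]
```

>>> carry_out:
  increments:
    - [0, 0, 0.2, 0, 1]
    - [0, 0, 0, 0, 1]
    - [0, 0, 0, 0, 1]
    - [0, 0, 0, 0, 1]
    - [0, 0, 0, 0, 1]
    - [0, 0, 0, 0, 1]
    - [0, 0, 0, 0, 1]
    - [0, 0, 0, 0, 1]

```text
t: 31.8
ee_pos: [0.5, -0.0012, 0.0292]
tool_rot: [0.038, 2.971, -0.11]
ft_force: [0.1, 1.2, -0.0]
width: 0.382
```

>>> carry_out:
  increments:
    - [0, 0, 0, 0, 1]
    - [1, 0, -0.2, 0, 1]
    - [1, 0, -0.2, 0, 1]
    - [1, 0, -0.2, 0, 1]
    - [1, 0, -0.2, 0, 1]
    - [1, 0, -0.2, 0, 1]
    - [1, 0, -0.2, 0, 1]
    - [0, 0, 0, 0, 1]

```text
t: 32.8
ee_pos: [0.4382, 0.0008, 0.0309]
tool_rot: [0.038, 2.971, -0.11]
ft_force: [0.0, 0.0, -1.3]
width: 0.379
```

```bash
python3 -c "
from plan import *
show()
p=sense()['ee_pos']; go(p+[0,0,.1],n=4)"
```

```text
t 32.8 tcp [0.4382 0.0008 0.0309] F [ 0.0094  0.0402 -1.2689] w 0.379 q [-0.0617 -0.2764  2.2798 -0.0789  0.9681 -1.5679]
x [-0.9856  0.019  -0.168 ] y [ 0.0314  0.997  -0.0711] z [ 0.1661 -0.0753 -0.9832]
[-0.42 -0.18 -2.46  0.  ]
[-0.42 -0.18 -2.46  0.  ]
[-0.42 -0.18 -2.46  0.  ]
[-0.42 -0.18 -2.46  0.  ]
```

>>> carry_out:
  increments:
    - [-0.4, -0.2, -2.4, 0, 1]
    - [-0.4, -0.2, -2.4, 0, 1]
    - [-0.4, -0.2, -2.4, 0, 1]
    - [-0.4, -0.2, -2.4, 0, 1]
    - [0, 0, 0, 0, 1]

```text
t: 33.42
ee_pos: [0.4404, -0.0005, 0.131]
tool_rot: [0.038, 2.966, -0.11]
ft_force: [-0.0, -0.4, -1.5]
width: 0.382
```

```bash
python3 -c "
from plan import *
show()
go([.407,-.368,.13],n=10)"; python3 chk.py
```

```text
t 33.42 tcp [ 0.4404 -0.0005  0.131 ] F [-0.0352 -0.3543 -1.5447] w 0.382 q [-0.0646 -0.432   2.1988 -0.0693  1.1987 -1.5903]
x [-0.9848  0.019  -0.1729] y [ 0.0318  0.997  -0.0713] z [ 0.171  -0.0757 -0.9824]
[ 0.26 -3.67  0.23  0.  ]
[ 0.26 -3.67  0.23  0.  ]
[ 0.26 -3.67  0.23  0.  ]
[ 0.26 -3.67  0.23  0.  ]
[ 0.26 -3.67  0.23  0.  ]
[ 0.26 -3.67  0.23  0.  ]
[ 0.26 -3.67  0.23  0.  ]
[ 0.26 -3.67  0.23  0.  ]
[ 0.26 -3.67  0.23  0.  ]
[ 0.26 -3.67  0.23  0.  ]
t 33.42 tcp [ 0.4404 -0.0005  0.131 ] F [-0.0352 -0.3543 -1.5447] w 0.382 q [-0.0646 -0.432   2.1988 -0.0693  1.1987 -1.5903]
x [-0.9848  0.019  -0.1729] y [ 0.0318  0.997  -0.0713] z [ 0.171  -0.0757 -0.9824]
wedge_tail [260. 210.] 0.92 [0.4054 0.0036 0.1542]
```

>>> carry_out:
  increments:
    - [0.3, -3.7, 0.2, 0, 1]
    - [0.3, -3.7, 0.2, 0, 1]
    - [0.3, -3.7, 0.2, 0, 1]
    - [0.3, -3.7, 0.2, 0, 1]
    - [0.3, -3.7, 0.2, 0, 1]

```text
t: 34.25
ee_pos: [0.4186, -0.1861, 0.128]
tool_rot: [0.038, 2.973, -0.108]
ft_force: [-0.8, -0.2, -1.9]
width: 0.385
```

>>> carry_out:
  increments:
    - [0.3, -3.7, 0.2, 0, 1]
    - [0.3, -3.7, 0.2, 0, 1]
    - [0.3, -3.7, 0.2, 0, 1]
    - [0.2, -3.7, 0.2, 0, 1]
    - [0.2, -3.7, 0.2, 0, 1]
    - [0, 0, 0, 0, 1]
    - [0, 0, 0, 0, 1]

```text
t: 35.12
ee_pos: [0.402, -0.3692, 0.129]
tool_rot: [0.039, 2.973, -0.106]
ft_force: [0.3, 0.1, -1.4]
width: 0.384
```

```bash
python3 look.py 7; python3 -c "
from plan import *
f=grab_frame('top'); cv2.imwrite('pics/t7.png',cv2.resize(f['pixels'][180:360,280:480],None,fx=3,fy=3))
go([.407,-.368,.05],n=4)"
```

```text
t 35.12 tcp [ 0.402  -0.3692  0.129 ] F [ 0.3455  0.0502 -1.3595] w 0.384 q [-0.8915 -0.1004  1.9311  0.09    1.1508 -2.4664]
x [-0.9859  0.0199 -0.1664] y [ 0.0318  0.9971 -0.0689] z [ 0.1646 -0.0732 -0.9836]
[ 0.308 -0.356  0.266] 297.3186396354542 257.67334102931653 192.31150364713247
board_edge top [262. 188.] 0.68 [ 0.6555 -0.0158  0.0714]
board_edge side [271. 208.] 0.95 [ 0.635  -0.1032  0.1083]
   tri [ 0.6659 -0.017   0.0231]
wedge_tail wrist [260. 210.] 0.74 [ 0.3672 -0.365   0.1526]
wedge_tail side [210. 303.] 0.79 [ 0.3684 -0.4489  0.2421]
   tri [ 0.3805 -0.367   0.1268]
wedge_toe top [414. 229.] 0.98 [ 0.5462 -0.4098  0.0036]
wedge_toe side [271. 289.] 0.78 [ 0.5269 -0.3729  0.1155]
   tri [ 0.5343 -0.3722  0.1132]
[0.23 0.2  1.99 0.  ]
[0.23 0.2  1.99 0.  ]
[0.23 0.2  1.99 0.  ]
[0.23 0.2  1.99 0.  ]
```

View pics/t7.png

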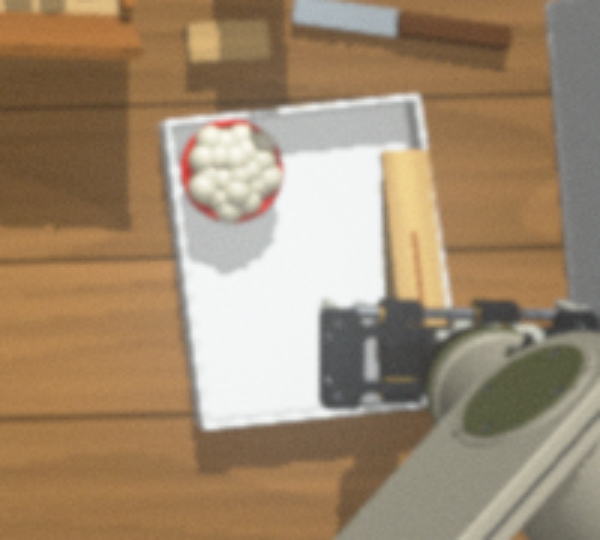

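The top crop shows the wedge held above the free half of the tray, at (410,230). It looks shifted outward because it is still 0.1 m up. Triangulated in the tray's frame, the tail is at (−74,−37) mm and the toe at (79,−53) mm, both inside. Lowering it.

>>> carry_out:
  increments:
    - [0.2, 0.15, 2, 0, 1]
    - [0.2, 0.15, 2, 0, 1]
    - [0.2, 0.15, 2, 0, 1]
    - [0.2, 0.15, 1.5, 0, 1]
    - [0.1, 0.1, 1, 0, 1]
    - [0, 0, 0, 0, 1]
    - [0, 0, 0, 0, 1]

```text
t: 36.8
ee_pos: [0.4084, -0.3699, 0.0457]
tool_rot: [0.038, 2.97, -0.111]
ft_force: [-0.4, -1.4, -1.2]
width: 0.387
```

```bash
python3 -c "
from plan import *
show()"
```

```text
t 36.8 tcp [ 0.4084 -0.3699  0.0457] F [-0.361  -1.4085 -1.2463] w 0.387 q [-0.882   0.0233  1.9782  0.0973  0.9761 -2.4753]
x [-0.9855  0.0189 -0.1688] y [ 0.0315  0.9969 -0.0719] z [ 0.1669 -0.0762 -0.983 ]
```

>>> carry_out:
  increments:
    - [0.1, 0, 0.4, 0, 1]
    - [0.05, 0, 0.3, 0, 1]
    - [0, 0, 0.3, 0, 1]
    - [0, 0, 0, 0, 1]
    - [0, 0, 0, 0, 1]

```text
t: 37.42
ee_pos: [0.4083, -0.3702, 0.0349]
tool_rot: [0.038, 2.971, -0.11]
ft_force: [-0.4, 0.8, -0.8]
width: 0.384
```

>>> carry_out:
  increments:
    - [0, 0, 0, 0, 0.5]
    - [0, 0, 0, 0, 0.4]
    - [0, 0, 0, 0, 0.4]
    - [0, 0, 0, 0, 0.4]
    - [0, 0, -2, 0, 0.4]
    - [0, 0, -3, 0, 0.4]
    - [0, 0, -4, 0, 0.4]
    - [0, 0, -4, 0, 0.4]

```text
t: 38.42
ee_pos: [0.3863, -0.3601, 0.1637]
tool_rot: [0.038, 2.972, -0.109]
ft_force: [1.0, -0.7, -0.1]
width: 0.599
```

>>> carry_out:
  increments:
    - [1, 0, -4, 0, 0.4]
    - [1, 0, -4, 0, 0.4]
    - [3, 0, -2, 0, 0.4]
    - [0, 0, 0, 0, 0.4]
    - [0, 0, 0, 0, 0.4]

```text
t: 39.05
ee_pos: [0.3209, -0.3518, 0.2522]
tool_rot: [0.039, 2.971, -0.109]
ft_force: [0.5, -0.0, -0.3]
width: 0.598
```

```bash
python3 m.py | grep -v "^{"
python3 - <<'E'
from cloud import *
P=cloud(grab_frame("top"));Q=P[(P[:,0]>.6)&(P[:,0]<.66)&(abs(P[:,1])<.1)&(P[:,2]>.06)]; print("lip top",np.percentile(Q[:,2],98))
a=cv2.imread('pics/top0.png')
cv2.imwrite('pics/t8.png',a)
E
python3 chk.py
```

```text
side [ 0.296 -0.951  0.95 ] [-2.26, 0.414, -0.168] 428.8026442098356 259.37711091656826 198.6464180063746
top [ 0.486 -0.007  1.233] [-2.122, 2.181, -0.12] 466.5733407283499 254.3885422593838 198.4903623595558
board_edge side [231. 317.] 0.65 [ 0.4241 -0.3677  0.0489]
board_edge top [264. 186.] 0.79 [ 0.6635 -0.0204  0.0559]
   tri [ 0.6184 -0.0276 -0.4561]
frame top [265. 189.] 0.73 [ 0.6525 -0.0212  0.0732]
wedge_tail side [217. 325.] 0.57 [ 0.3865 -0.3821  0.0565]
wedge_tail top [408. 295.] 0.87 [ 0.3819 -0.3671  0.0541]
   tri [ 0.3844 -0.3717  0.0414]
wedge_toe side [276. 313.] 0.65 [ 0.5376 -0.3789  0.0194]
wedge_toe top [404. 229.] 0.65 [ 0.546  -0.3829  0.0062]
   tri [ 0.5418 -0.3784  0.0176]
wedge_face side [233. 317.] 0.6 [ 0.4303 -0.3706  0.0483]
wedge_face top [408. 277.] 0.41 [ 0.4254 -0.3733  0.0484]
   tri [ 0.4276 -0.3726  0.0521]
tray side [233. 308.] 0.83 [ 0.4439 -0.3187  0.0059]
tray top [381. 266.] 0.66 [ 0.4531 -0.3184  0.0039]
   tri [ 0.4488 -0.3177  0.0032]
peeled side [254. 280.] 0.62 [ 0.5144 -0.2839  0.0483]
peeled top [355. 236.] 0.98 [ 0.5306 -0.2444  0
[... 501 characters left out ...]
ar top [112. 188.] 0.66 [0.667  0.3623 0.0757]
   tri [0.6792 0.3855 0.0026]
knife side [323. 308.] 0.57 [ 0.6584 -0.4054  0.0126]
knife top [412. 188.] 0.84 [ 0.6551 -0.4089  0.0108]
   tri [ 0.6556 -0.4075  0.0165]
offcut side [298. 268.] 0.72 [ 0.6476 -0.2681  0.0222]
offcut top [358. 195.] 0.84 [ 0.6391 -0.2659  0.0202]
   tri [ 0.6433 -0.267   0.0215]
lip top 0.11484550785327301
t 40.5 tcp [ 0.3207 -0.3519  0.2526] F [0.1502 0.4795 0.0582] w 0.599 q [-1.0173 -0.3921  1.9458  0.1029  1.4356 -2.5688]
x [-0.9856  0.019  -0.1681] y [ 0.0314  0.997  -0.0711] z [ 0.1662 -0.0754 -0.9832]
wedge_tail [256. 188.] 0.88 [ 0.3709 -0.3695  0.055 ]
wedge_face [251. 220.] 0.61 [ 0.4185 -0.3776  0.0509]
```

View pics/t8.png

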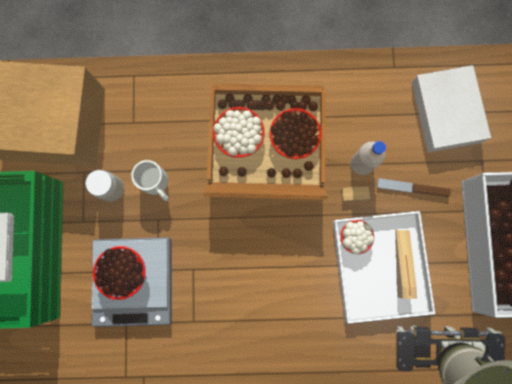

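The top view shows the wedge lying flat in the tray at (406,263), clear of the basket, with the board flat, the other things in place and the gripper clear of everything. Handing in.

```bash
python3 -c "
from plant import order; print(order.close_job())"
```

```text
the job is handed in; nothing more can be done
None
```

The board is down on its base and the wedge lies flat in the free half of the tray. I handed the job in at about 40.5 s of the 70 s; no verdict is reported.

**How it was done**
- **Getting the lean:** the moves can't tilt the tool, so I got a backward lean by running the arm against its reach limits: out to 38°, then back to 25°.
- **Freeing the wedge:** I gripped the tail and drew it back in 12 tugs of about 10 mm with waits between, then one 24–29 mm pull once the board was down. I then regripped it at about 10° lean and carried it to the tray.

**Last checks**
- **Board:** the lip top fell 28 mm, from 0.143 to 0.115 m, which matches the edge going from 44 to 16 mm. I got no clean direct reading of the edge once it was down. Triangulated network points gave 0.0345 and 0.023 m, and one stray point was plainly wrong. I trusted the depth reading of the lip.
- **Wedge:** the top of the tail measured 54–55 mm, which matches 50 mm of wedge on the 5 mm tray floor. In the tray's frame the tail is near (−70, −41) mm and the toe near (86, −60) mm, well inside the walls. The network's tail point came out at 0.041 m, just under the limit, but the measured tail top puts its centre at about 0.030 m.
- **Other things:** the baskets, mug, bottle, jar, knife and offcut look unmoved in the top view. A final side-view detection of the mug was false.
- **Robot:** the gripper is well clear of everything.

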